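# Clear the sprung supply chest and hold its lid just short of balance

## Robot

A 6-joint arm with a two-finger parallel gripper is mounted at the origin on the work surface. World frame = base frame: x ahead of the robot, y to its left, z up, the work surface at z = 0. Lengths are in mm, angles in degrees, forces in N, time in s.
With the tool pointing down it reaches from about 425 to 950 mm from the base axis. Payload 3.5 kg.
Tool frame: the origin (TCP) lies at the very end of the fingers, on their centre line; the grasp point (between the pads) lies 19 mm behind it; z points along the fingers, y is the direction in which the jaws open and shut (so a half turn about z gives the same grasp; the last joint's range is limited). The gripper opens to 85 mm and grips with 20 to 120 N. Pads are 22 mm wide; open, the fingers measure 114 mm over their backs; the gripper's body (76 mm by 85 mm) begins 54 mm behind the grasp point. The pads swing forward as they close: fully open they stand 13 mm farther back than shut.
Start: joints at [-74.542, 16.404, 90.338, -0, 73.258, -8.594], TCP at [275.136, -616.365, 210.425] pointing down, gripper open.
Joint ranges: [-158.93, 158.93], [-51.34, 127.21], [12.03, 142.37], [-87.48, 267.48], [13.55, 161.25], [-162.69, 162.69]. Speed limits (degrees/s): [159.86, 159.86, 180, 180, 180, 180].

## Interface

Orientations are given as a 3x3 rotation matrix whose columns are the frame's x, y, z axes.
In Python, from cell import * gives the robot as it stands.
- The arm moves only by the shell command python3 -m creep 'ROWS' [FORCE]. ROWS is JSON, a list of rows, each an object of numbers: "x", "y", "z": the shift along the tool's x, y, z in mm; "wx", "wy", "wz": the turn, a rotation vector about the tool's x, y, z in rad; "claw": the closure in counts, from 0 (fully open) to 255 (shut). A call has 1 to 20 rows; each row shifts and turns the pose as measured when the row begins, along the tool's axes as they then stand; what a row does not reach is not made up. A row lasts 1/12 s, in which the tool goes at most 41.7 mm and 7.16 degrees, less where a joint would pass 70% of its speed; a pose out of reach is approached as far as the arm can. A call with a gripper value outside its range is refused whole. The fingers move at their own pace and stop on an object; FORCE is the grip in N (left out, the last holds). Time passes only in rows, so rows that do not move let the fingers close. It gives the time, the measured TCP pose, the force and the opening at its end, in the units of the state.
- get_state(): the state, without advancing time (a new reading comes with each control period).
- read_camera(name): name is "side" or "top" or "wrist"; returns (picture, depth): 420x560x3 uint8, red, green, blue; 420x560 float32, mm along the optical axis (not along the pixel's ray), 0 where there is no reading.
- get_calibration(name): a dict with "vertical_fov" (degrees; the focal length in pixels is half the picture's height over the tangent of half this angle, whatever the lens; pixels are square), "cx", "cy" (the principal point, pixels), "origin" and "orientation" of the camera in the world. Camera axes: x right, y down, z forward; pixel columns grow to the right and rows downward; lengths in mm; the calibration is good to about 2 mm. A picture is of the moment at which its call begins: read the wrist's pose just before it. get_calibration takes no time and is no camera call; for the wrist camera it gives the pose at the moment of the call.
- hand_in(): hands the job in, once; it reports no verdict.
The state is a dict: "t": time; "joint_positions": joint angles; "joint_velocities": joint speeds; "joint_efforts": joint torques, N m; "ee_pos": TCP position; "tcp_rot": TCP orientation; "force": force on the tool from outside, world axes, zero at the start; "moment": the same for the moment, N m; "width": finger opening in mm.
Only numpy, scipy, OpenCV 4.12 (cv2) and the standard library are available. Lean on these libraries where they do the work, as an engineer would, in place of code of your own. Each camera call takes 0.05 s, during which the arm holds its last target. There are 200 camera calls.

## Task

Roll the wooden massage roller off the white lid of the supply chest into the cork tray at the chest's side, without lifting it. Then raise the lid by its brass bar until it is just past its balance point (where it stops wanting to fall shut and wants to swing open), without letting it swing fully open, bring it back and finish holding it still by the bar a few degrees below that balance point, so that a colleague can take out a bottle: do not let go of the bar at the end. Leave the bottles, glass, dish, jar and scoop where they stand.

Things in the scene. Friction and masses are not known exactly. Their poses are not given: they have to be found in the camera images.
- chest: Fixed wooden supply chest. Origin: on the counter, under the middle of the lid panel; x points from the robot's side to the hinge side, y to the left, z up. The white lid panel, shut, covers x -100 to 100 mm and y -110 to 110 mm, its top 115 mm above the counter. Beside it on the -y side (the robot's right) is a cork tray.
- tray_mid (a point): Middle of the cork tray's floor (chest y -147 mm), 105 mm above the counter. Floor: chest y -111 to -182, x -100 to 100 mm, 6 to 11 mm below the lid's top, sloping down away from the lid: a roller that passes the lid's edge rolls on by itself to the outer wall. Wall tops: outer 128 mm, ends 120 mm above the counter.
- roller_center (a point): Centre of the wooden massage roller: a plain cylinder 36 mm across and 110 mm long, about 90 g, light wood with two dark bands and a red one, that starts lying on the lid with its length roughly along the chest's x. Its x axis is the roller's length. On the lid its centre is 133 mm above the counter, in the tray about 122 mm. It rolls easily when pushed sideways.
- roller_end_a (a point): Centre of one end face of the roller.
- roller_end_b (a point): Centre of the other end face of the roller.
- lid_bar (a point): Middle of the brass bar of the lid's bow handle: a round bar 12 mm across, 100 mm long, parallel to the chest's y axis and to the hinge. Its centre line is 45 mm out from the lid's front edge, with free space between bar and lid to put a finger; with the lid shut it is 108 mm above the counter, at chest x = -145 mm, y = 0. It moves with the lid on a circle of 245 mm radius about the hinge.
- lid_hinge (a point): Fixed point on the lid's hinge line: chest x = 100 mm, y = 0, 108 mm above the counter. The hinge line runs along the chest's y axis.
- lid (a joint): Angle of the lid (rad): 0 shut (level), growing as the bar end rises; stop at 1.55. The lid (0.9 kg) is counter-sprung: below its balance point at 0.925 rad (53 degrees from level) it falls shut when let go, above it it swings open. It takes under 2 N at the bar to move; near balance only a few tenths of a newton.
- bottle0: Small brown bottle with white cap, 44 mm across, 95 mm tall, upright; its origin is the centre of its underside. A bystander.
- bottle1: Small brown bottle with white cap, 44 mm across, 95 mm tall, upright; its origin is the centre of its underside. A bystander.
- bottle2: Small brown bottle with white cap, 44 mm across, 95 mm tall, upright; its origin is the centre of its underside. A bystander.
- glass: Clear glass cup, 64 mm across, 75 mm tall, upright; its origin is the centre of its underside. A bystander.
- dish: White bowl, 100 mm across, 35 mm tall, upright; its origin is the centre of its underside. A bystander.
- jar: Closed green glass jar, 60 mm across, 80 mm tall, upright; its origin is the centre of its underside. A bystander.
- scoop: Brass spoon, 160 mm long, lying on the counter along its x axis. A bystander.
Things that resemble listed ones, but are neither listed nor needed, are in the scene too. What is shaped like the part that bears roller_center but blue or purple is not meant.

How it is judged (in metres and radians):
On the way, in this order (a step that is already met when the one before it is completed fails the run):
1. the roller lies in the cork tray, the lid still shut (y of each of roller_end_a, roller_end_b in the frame of chest below -0.13 m and z of each of roller_end_a, roller_end_b in the frame of chest below 0.13 m and z of roller_center in the frame of chest above 0.11 m and y of roller_center in the frame of chest above -0.185 m and x of roller_center in the frame of chest between -0.06 and 0.06 m and value of joint lid below 0.08 rad and linear speed of roller below 0.05 m/s), for 0.2 s.
2. the lid is held past its balance point (value of joint lid above 0.955 rad and contact force between lid and the fingers above 0.1 N), for 0.2 s.
At the end, for the whole second after the job is handed in: The lid is held still by the gripper's fingers (contact over 0.1 N, nothing else touching it) at 0.025 to 0.25 rad below its balance point, after having been past that point by at least 0.03 rad; the roller lies wholly in the cork tray (value of joint lid between 0.675 and 0.9 rad and velocity of joint lid between -0.05 and 0.05 rad/s and contact force between lid and the fingers above 0.1 N and contact force between lid and roller below 0.05 N and contact force between lid and bottle0 below 0.05 N and contact force between lid and bottle1 below 0.05 N and contact force between lid and bottle2 below 0.05 N and contact force between lid and glass below 0.05 N and contact force between lid and dish below 0.05 N and contact force between lid and jar below 0.05 N and contact force between lid and scoop below 0.05 N and y of each of roller_end_a, roller_end_b in the frame of chest below -0.13 m and z of each of roller_end_a, roller_end_b in the frame of chest below 0.13 m and z of roller_center in the frame of chest above 0.11 m and y of roller_center in the frame of chest above -0.185 m and x of roller_center in the frame of chest between -0.06 and 0.06 m); the arm keeps its last pose, push and grip.
It fails at once if the lid swung fully open (beyond 1.4 rad) (value of joint lid above 1.4 rad).
It fails at once if the roller was lifted (its centre more than 25 mm above its height on the lid) (height (world z) of roller_center above 0.158 m).
It fails at once if a bystander was moved more than 30 mm or tipped (distance of any of bottle0, bottle1, bottle2, glass, dish, jar, scoop from where it was at the start of the episode above 0.03 m or angle between any of bottle0, bottle1, bottle2, glass, dish, jar's own z axis and vertical above 0.5 rad).
It also fails if it takes over 61 s, if anything falls off the work surface, if the arm or the gripper's body presses on something with over 40 N, if the wrist force passes 120 N, or if a joint passes its speed limit or range.

## Working session

There is one attempt and no reset: what is moved stays moved. The work goes in short steps, Python scripts to look and compute and a shell command to move; the robot and the scene stay as the last step left them, time stands still between calls to the robot, and variables do not carry over. Pictures are saved under pics/ and viewed, about 8 in all and at most 12, crops included, and the job is handed in when it is done.

```bash
mkdir -p pics; ls
cat > h.py <<'E'
from cell import *
import numpy as np, cv2
def cam(n):
    c=get_calibration(n); p,d=read_camera(n)
    f=210/np.tan(np.radians(c["vertical_fov"]/2))
    R=np.array(c["orientation"]).reshape(3,3);o=np.array(c["origin"])
    v,u=np.mgrid[0:420,0:560]
    P=np.stack([(u-c["cx"])/f,(v-c["cy"])/f,np.ones_like(d)],-1)*d[...,None]
    return p,d,P@R.T+o,c
def save(p,n): cv2.imwrite("pics/"+n,cv2.cvtColor(p,cv2.COLOR_RGB2BGR))
E
python3 - <<'E'
from h import *
s=get_state();print(s["t"],s["tcp_rot"],s["width"])
a=[]
for n in("top","side"):
    p,d,W,c=cam(n);np.savez("/tmp/"+n+".npz",p=p,d=d,W=W);a.append(p);print(n,c)
save(a[0],"top0.png");save(a[1],"side0.png")
E
```

```text
pics
0.0 [[ 9.13165109e-01  4.07589303e-01 -6.65752686e-04]
 [ 4.07589711e-01 -9.13162250e-01  2.30913245e-03]
 [ 3.33237465e-04 -2.37997313e-03 -9.99997112e-01]] 85.61385014432491
top {'vertical_fov': 56.90904118810071, 'cx': 279.6962271957801, 'cy': 209.1304900964367, 'origin': array([447.75705772,  48.58159893, 977.1154469 ]), 'orientation': array([[-0.02410385, -0.99348072,  0.1114229 ],
       [-0.99968262,  0.02476976,  0.00459586],
       [-0.00732582, -0.11127676, -0.99376245]])}
side {'vertical_fov': 57.49871877810386, 'cx': 279.28967920757896, 'cy': 215.0626721923391, 'origin': array([-47.53676542, 782.01172291, 734.39557704]), 'orientation': array([[-0.76718729, -0.34477976,  0.54087946],
       [-0.64126346,  0.431094  , -0.63477487],
       [-0.01431236, -0.83383744, -0.5518245 ]])}
```

View pics/top0.png

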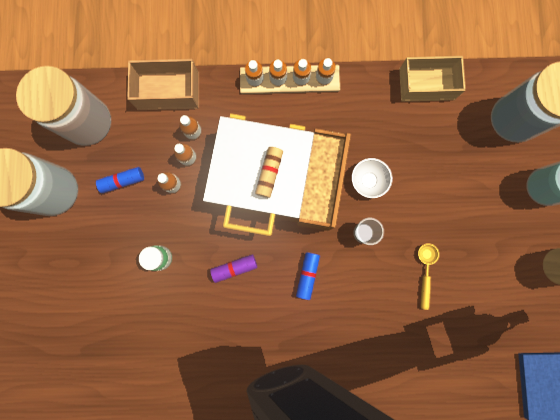

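View pics/side0.png

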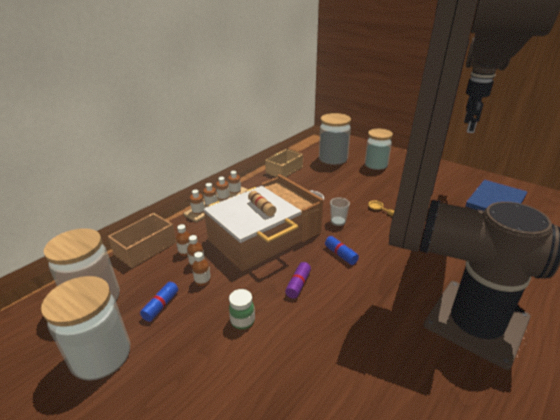

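The top view shows the lid at about (215,120)–(310,215), the roller on it at (270,172), the bar at (249,231) and the tray at (325,178). The decoys are blue and purple, and lie on the counter.

Run:
```python
from h import *
z=np.load("/tmp/top.npz");p,W=z["p"],z["W"]
hsv=cv2.cvtColor(p,cv2.COLOR_RGB2HSV)
m=((hsv[...,1]<50)&(hsv[...,2]>150)&(abs(W[...,2]-115)<10)).astype(np.uint8)
n,l,st,ce=cv2.connectedComponentsWithStats(m);k=1+st[1:,4].argmax()
q=W[l==k];print("lid z",np.median(q[:,2]),len(q))
r=cv2.minAreaRect(q[:,:2].astype(np.float32));print(r)
ctr=np.array(r[0])
# chest axes: x axis nearest to world +x
b=cv2.boxPoints(r);e=[b[1]-b[0],b[2]-b[1]]
L=[np.linalg.norm(v) for v in e];ax=e[int(np.argmin(L))];ax=ax/np.linalg.norm(ax);ax*=np.sign(ax[0]);ay=np.array([-ax[1],ax[0]])
print("chest",ctr,"yaw",np.degrees(np.arctan2(ax[1],ax[0])))
C=lambda a:np.c_[(a[:,:2]-ctr)@ax,(a[:,:2]-ctr)@ay,a[:,2]]
g=C(W.reshape(-1,3)).reshape(420,560,3)
s=(g[...,2]>120)&(abs(g[...,0])<95)&(abs(g[...,1])<105)
pts=g[s];rr=cv2.minAreaRect(pts[:,:2].astype(np.float32));print("roller chest",rr,pts[:,2].max(),cv2.boxPoints(rr))
s=(abs(g[...,0]+145)<12)&(abs(g[...,1])<70)&(g[...,2]>90);pts=g[s];print("bar",len(pts),pts.min(0),pts.max(0),np.median(pts,0))
s=(abs(g[...,0])<100)&(g[...,1]<-111)&(g[...,1]>-200)&(g[...,2]>90);pts=g[s];print("tray",pts.min(0),pts.max(0))
for nm,x,y in(("front",-145,0),("hinge",100,0),("tray",0,-147)):print(nm,ctr+ax*x+ay*y)
# tall obstacles list
for u,v in((190,123),(185,152),(170,180),(369,232),(372,178),(155,258)):print((u,v),W[v,u].round(),g[v,u].round())
```

```text
lid z 115.01814349304533 7500
((644.4837036132812, 98.36015319824219), (219.87994384765625, 201.94154357910156), 78.24275970458984)
chest [644.48370361  98.3601532 ] yaw -11.757242
roller chest ((4.523895263671875, 22.23238754272461), (152.8759307861328, 143.2925567626953), 1.6829209327697754) 154.97943855835376 [[-73.98522   91.60291 ]
 [-69.77697  -51.62784 ]
 [ 83.03301  -47.138138]
 [ 78.82476   96.09261 ]]
bar 296 [-151.94854351  -55.87638396  105.90227187] [-133.15652591   55.61342453  116.77338919] [-145.30858486   -0.79387478  113.03801203]
tray [ -99.7397508  -191.89119631   97.86877504] [  99.98155829 -111.01134134  132.11517837]
front [502.52583313 127.90615273]
hinge [742.38568115  77.98360252]
tray [614.53017426 -45.55575562]
(190, 123) [764. 264.  72.] [ 83. 187.  72.]
(185, 152) [692. 276.  73.] [ 10. 183.  73.]
(170, 180) [625. 312.  71.] [-62. 205.  71.]
(369, 232) [ 494. -169.    4.] [ -93. -293.    4.]
(372, 178) [ 631. -184.    4.] [  44. -279.    4.]
(155, 258) [442. 342.  81.] [-248.  198.   81.]
```

```bash
cat >> h.py <<'E'
ctr=np.array([644.5,98.4]);yaw=np.radians(-11.76)
ax=np.array([np.cos(yaw),np.sin(yaw)]);ay=np.array([-ax[1],ax[0]])
def toC(W): return np.stack([(W[...,:2]-ctr)@ax,(W[...,:2]-ctr)@ay,W[...,2]],-1)
def toW(x,y): return ctr+ax*x+ay*y
def roller(p,W):
    g=toC(W);hsv=cv2.cvtColor(p,cv2.COLOR_RGB2HSV)
    m=((hsv[...,1]>60)&(g[...,2]>123)&(g[...,2]<156)&(abs(g[...,0])<85)&(g[...,1]<100)&(g[...,1]>-112)).astype(np.uint8)
    n,l,st,ce=cv2.connectedComponentsWithStats(m);k=1+st[1:,4].argmax()
    q=g[l==k];return q,cv2.minAreaRect(q[:,:2].astype(np.float32))
E
python3 - <<'E'
from h import *
z=np.load("/tmp/top.npz");q,r=roller(z["p"],z["W"]);print(len(q),r,q[:,2].max(),cv2.boxPoints(r))
t=q[q[:,2]>145];print(np.median(t,0),t.min(0),t.max(0))
s=get_state();print(toC(np.array(s["ee_pos"])))
E
```

```text
792 ((-14.399665832519531, -27.278644561767578), (36.06895065307617, 110.23467254638672), 84.98304748535156) 154.97943855835376 [[-70.882965 -40.42399 ]
 [ 38.929382 -50.064064]
 [ 42.083633 -14.133301]
 [-67.728714  -4.493225]]
[-15.81814825 -27.49259447 149.39944949] [-69.5038318  -45.38621143 145.01749382] [ 40.56836623  -9.23208408 154.97943856]
[-216.22859388 -774.48645101  209.14245424]
```

Chest: origin (644.5, 98.4), yaw −11.8°. The roller lies at chest (−15, −27), turned 5°. I'll align the tool with the chest (tool x = chest y, tool y = chest x, z down) and part-close the claw so that I push with two fingers.

```bash
cat > st.py <<'E'
from h import *
s=get_state();R=np.array(s["tcp_rot"]).reshape(3,3)
A=np.array([[ax[0],ax[1],0],[ay[0],ay[1],0],[0,0,1]])
from scipy.spatial.transform import Rotation as Ro
T=np.array([[0,1,0],[1,0,0],[0,0,-1.]])
print("t",round(s["t"],2),"chest xyz",toC(np.array(s["ee_pos"])).round(1),"w",round(s["width"],1),"rot to go(tool)",Ro.from_matrix((A@R).T@T).as_rotvec().round(3),"F",(A@np.array(s["force"])).round(2),"J",np.round(s["joint_positions"]))
E
python3 -m creep '[{"wz":-0.12,"claw":90},{"wz":-0.12},{"wz":-0.12},{"wz":-0.12},{"wz":-0.12},{"wz":-0.12},{"wz":-0.12},{"wz":-0.12}]' 20; python3 st.py
```

```text
t 0.1 chest xyz [-216.2 -774.5  209.1] w 85.6 rot to go(tool) [-0.002 -0.001 -0.946] F [-0.17 -0.63 -0.48] J [-75.  16.  90.   0.  73.  -9.]validation failed for argument at $[0]...
```

```bash
python3 -m creep '[{"x":0,"y":0,"z":0,"wx":0,"wy":0,"wz":-0.12,"claw":90}]' 20; echo; python3 -m creep '[{"x":0,"y":0,"z":0,"wx":0,"wy":0,"wz":-0.12,"claw":90},{"x":0,"y":0,"z":0,"wx":0,"wy":0,"wz":-0.12,"claw":90},{"x":0,"y":0,"z":0,"wx":0,"wy":0,"wz":-0.12,"claw":90},{"x":0,"y":0,"z":0,"wx":0,"wy":0,"wz":-0.12,"claw":90},{"x":0,"y":0,"z":0,"wx":0,"wy":0,"wz":-0.12,"claw":90},{"x":0,"y":0,"z":0,"wx":0,"wy":0,"wz":-0.12,"claw":90},{"x":0,"y":0,"z":0,"wx":0,"wy":0,"wz":-0.12,"claw":90}]' 20; python3 st.py
```

```text
t: 0.18
ee_pos: [274.9, -615.4, 208.5]
tcp_rot: [[0.857, 0.515, -0.001], [0.515, -0.857, 0.003], [0.001, -0.003, -1.0]]
force: [-0.4, -0.0, 0.1]
width: 75.7

t: 0.77
ee_pos: [274.0, -612.4, 202.3]
tcp_rot: [[0.153, 0.988, -0.004], [0.988, -0.153, 0.013], [0.013, -0.006, -1.0]]
force: [-0.1, 0.6, 0.7]
width: 55.3
t 0.77 chest xyz [-217.8 -771.4  202.3] w 55.3 rot to go(tool) [-0.006 -0.012  0.052] F [-0.24  0.58  0.68] J [-75.  17.  91.   0.  73. -66.]
```

```bash
python3 -m creep '[{"x":38,"y":10,"z":-1,"wx":-0.006,"wy":-0.012,"wz":0.05,"claw":90},{"x":38,"y":10,"z":-1,"wx":0,"wy":0,"wz":0,"claw":90},{"x":38,"y":10,"z":-1,"wx":0,"wy":0,"wz":0,"claw":90},{"x":38,"y":10,"z":-1,"wx":0,"wy":0,"wz":0,"claw":90},{"x":38,"y":10,"z":-1,"wx":0,"wy":0,"wz":0,"claw":90},{"x":38,"y":10,"z":-1,"wx":0,"wy":0,"wz":0,"claw":90},{"x":38,"y":10,"z":-1,"wx":0,"wy":0,"wz":0,"claw":90},{"x":38,"y":10,"z":-1,"wx":0,"wy":0,"wz":0,"claw":90},{"x":38,"y":10,"z":-1,"wx":0,"wy":0,"wz":0,"claw":90},{"x":38,"y":10,"z":-1,"wx":0,"wy":0,"wz":0,"claw":90},{"x":38,"y":10,"z":-1,"wx":0,"wy":0,"wz":0,"claw":90},{"x":38,"y":10,"z":-1,"wx":0,"wy":0,"wz":0,"claw":90},{"x":38,"y":10,"z":-1,"wx":0,"wy":0,"wz":0,"claw":90},{"x":38,"y":10,"z":-1,"wx":0,"wy":0,"wz":0,"claw":90},{"x":38,"y":10,"z":-1,"wx":0,"wy":0,"wz":0,"claw":90},{"x":38,"y":10,"z":-1,"wx":0,"wy":0,"wz":0,"claw":90}]' 20; python3 st.py
```

```text
t: 2.1
ee_pos: [554.1, -25.5, 209.9]
tcp_rot: [[0.212, 0.977, -0.009], [0.977, -0.212, 0.011], [0.009, -0.011, -1.0]]
force: [1.1, 0.1, -0.1]
width: 55.2
t 2.1 chest xyz [ -63.2 -139.7  209.9] w 55.2 rot to go(tool) [-0.011 -0.009 -0.009] F [ 1.04  0.28 -0.06] J [-13.   2. 107.   1.  72.  -1.]
```

```bash
python3 -m creep '[{"x":34,"y":10,"z":-1,"wx":-0.01,"wy":-0.01,"wz":-0.01,"claw":90},{"x":34,"y":10,"z":-1,"wx":0,"wy":0,"wz":0,"claw":90},{"x":34,"y":10,"z":-1,"wx":0,"wy":0,"wz":0,"claw":90},{"x":34,"y":10,"z":-1,"wx":0,"wy":0,"wz":0,"claw":90},{"x":34,"y":8,"z":-1,"wx":0,"wy":0,"wz":0,"claw":90},{"x":0,"y":0,"z":0,"wx":0,"wy":0,"wz":0,"claw":90}]' 20; python3 st.py
python3 - <<'E'
from h import *
p,d,W,c=cam("wrist");save(p,"w1.png");q,r=roller(p,W);print(len(q),r)
E
```

```text
t: 2.6
ee_pos: [637.9, 147.2, 211.6]
tcp_rot: [[0.195, 0.981, -0.004], [0.981, -0.195, 0.001], [-0.0, -0.004, -1.0]]
force: [0.4, -0.9, -0.2]
width: 55.4
t 2.6 chest xyz [-16.4  46.4 211.6] w 55.4 rot to go(tool) [-0.004  0.     0.009] F [ 0.54 -0.77 -0.18] J [ 4. 14. 93.  0. 73. 15.]
6309 ((-12.415420532226562, -24.3129825592041), (34.88529968261719, 106.8557357788086), 85.32767486572266)
```

View pics/w1.png

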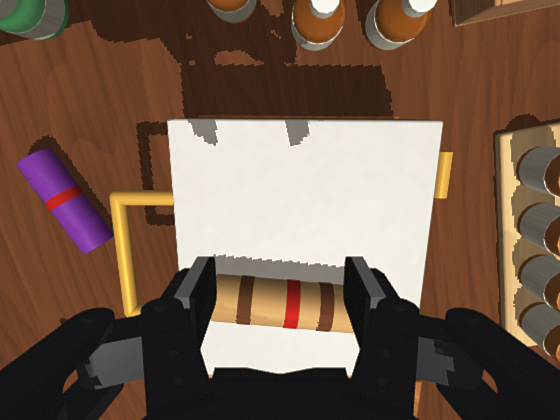

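The wrist view shows the roller square between the fingers (red band at (292,303)), and it agrees with the top view. The descent on its +y side is free. Going down there.

```bash
python3 -m creep '[{"x":0,"y":0,"z":28,"wx":0,"wy":0,"wz":0,"claw":90},{"x":0,"y":0,"z":28,"wx":0,"wy":0,"wz":0,"claw":90},{"x":0,"y":0,"z":20,"wx":0,"wy":0,"wz":0,"claw":90},{"x":0,"y":0,"z":3,"wx":0,"wy":0,"wz":0,"claw":90},{"x":0,"y":0,"z":-0.5,"wx":0,"wy":0,"wz":0,"claw":90}]' 20; python3 st.py
```

```text
t: 3.07
ee_pos: [635.7, 142.6, 130.1]
tcp_rot: [[0.195, 0.981, -0.006], [0.981, -0.195, -0.004], [-0.005, -0.005, -1.0]]
force: [-0.2, 0.3, 0.4]
width: 55.5
t 3.07 chest xyz [-17.6  41.5 130.1] w 55.5 rot to go(tool) [-0.005  0.005  0.009] F [-0.3   0.28  0.37] J [ 4. 18. 97. -0. 65. 15.]
```

```bash
python3 -m creep '[{"x":-8,"y":0,"z":5,"wx":0,"wy":0,"wz":0.005,"claw":90},{"x":-8,"y":0,"z":2,"wx":0,"wy":0,"wz":0,"claw":90},{"x":-8,"y":0,"z":-0.8,"wx":0,"wy":0,"wz":0,"claw":90},{"x":-5,"y":0,"z":-0.8,"wx":0,"wy":0,"wz":0,"claw":90},{"x":-4,"y":0,"z":-0.8,"wx":0,"wy":0,"wz":0,"claw":90},{"x":-4,"y":0,"z":-0.8,"wx":0,"wy":0,"wz":0,"claw":90},{"x":-4,"y":0,"z":-0.8,"wx":0,"wy":0,"wz":0,"claw":90},{"x":-4,"y":0,"z":-0.8,"wx":0,"wy":0,"wz":0,"claw":90}]' 20; python3 st.py
python3 - <<'E'
from h import *
p,d,W,c=cam("wrist");q,r=roller(p,W);print(len(q),r)
E
```

```text
t: 3.73
ee_pos: [628.7, 91.1, 135.3]
tcp_rot: [[0.203, 0.979, 0.004], [0.979, -0.203, -0.004], [-0.004, 0.004, -1.0]]
force: [0.4, 1.1, -0.1]
width: 55.3
t 3.73 chest xyz [-14.  -10.3 135.3] w 55.3 rot to go(tool) [0.004 0.004 0.001] F [ 0.22  1.12 -0.08] J [ -1.  15. 100.  -0.  65.  11.]
10760 ((-11.99099349975586, -24.92588996887207), (35.20163345336914, 109.44341278076172), 85.02181243896484)
```

Height drifted up, so the fingers are too high. I'll back off, lower, and then push.

```bash
python3 -m creep '[{"x":15,"y":0,"z":0,"wx":0,"wy":0,"wz":0,"claw":90},{"x":10,"y":0,"z":0,"wx":0,"wy":0,"wz":0,"claw":90},{"x":0,"y":0,"z":6,"wx":0,"wy":0,"wz":0,"claw":90},{"x":0,"y":0,"z":4,"wx":0,"wy":0,"wz":0,"claw":90},{"x":0,"y":0,"z":0,"wx":0,"wy":0,"wz":0,"claw":90}]' 20; python3 st.py;  python3 -m creep '[{"x":0,"y":0,"z":0,"wx":0,"wy":0,"wz":0,"claw":90},{"x":0,"y":0,"z":0,"wx":0,"wy":0,"wz":0,"claw":90},{"x":0,"y":0,"z":0,"wx":0,"wy":0,"wz":0,"claw":90}]'; python3 st.py
```

```text
t: 4.2
ee_pos: [634.9, 118.0, 125.2]
tcp_rot: [[0.203, 0.979, 0.005], [0.979, -0.203, -0.004], [-0.003, 0.006, -1.0]]
force: [0.1, 0.5, -0.6]
width: 55.4
t 4.2 chest xyz [-13.4  17.2 125.2] w 55.4 rot to go(tool) [0.006 0.003 0.001] F [ 0.03  0.51 -0.58] J [ 2. 17. 99. -0. 64. 13.]
t: 4.45
ee_pos: [633.9, 118.5, 123.5]
tcp_rot: [[0.201, 0.98, 0.002], [0.979, -0.201, -0.005], [-0.004, 0.003, -1.0]]
force: [-0.3, 0.6, 0.1]
width: 55.4
t 4.45 chest xyz [-14.5  17.5 123.5] w 55.4 rot to go(tool) [0.003 0.004 0.002] F [-0.39  0.54  0.13] J [ 2. 17. 99. -0. 64. 13.]
```

```bash
python3 -m creep '[{"x":-6,"y":0,"z":0,"wx":0,"wy":0,"wz":0,"claw":90},{"x":-5,"y":0,"z":-0.3,"wx":0,"wy":0,"wz":0,"claw":90},{"x":-5,"y":0,"z":-0.3,"wx":0,"wy":0,"wz":0,"claw":90},{"x":-5,"y":0,"z":-0.3,"wx":0,"wy":0,"wz":0,"claw":90},{"x":-5,"y":0,"z":-0.3,"wx":0,"wy":0,"wz":0,"claw":90},{"x":-5,"y":0,"z":-0.3,"wx":0,"wy":0,"wz":0,"claw":90},{"x":-5,"y":0,"z":-0.3,"wx":0,"wy":0,"wz":0,"claw":90}]' 20; python3 st.py
python3 - <<'E'
from h import *
p,d,W,c=cam("wrist");save(p,"w2.png");q,r=roller(p,W);print(len(q),r)
E
```

```text
t: 5.03
ee_pos: [626.0, 79.2, 126.3]
tcp_rot: [[0.202, 0.979, 0.003], [0.979, -0.202, -0.005], [-0.004, 0.004, -1.0]]
force: [-0.1, 0.5, -0.1]
width: 55.6
t 5.03 chest xyz [-14.2 -22.5 126.3] w 55.6 rot to go(tool) [0.004 0.004 0.002] F [-0.17  0.46 -0.06] J [ -2.  15. 101.  -0.  64.  10.]
12598 ((-12.377845764160156, -28.293481826782227), (39.900550842285156, 109.15882110595703), 84.190673828125)
```

View pics/w2.png

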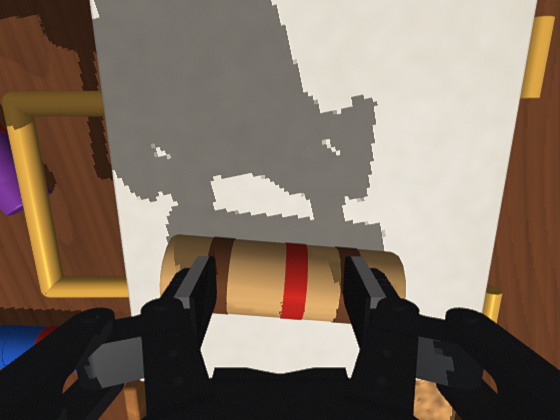

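The fingertips (205,260) and (345,262) appear above the roller rather than beside it. I'll check their true height from depth.

Run:
```python
from h import *
p,d,W,c=cam("wrist");g=toC(W)
for u,v in((206,262),(195,290),(205,320),(355,262),(370,290),(290,240),(290,260),(290,280),(290,310),(250,340),(180,270),(180,245)):print((u,v),p[v,u],d[v,u].round(),g[v,u].round(1))
p,d,W,c=cam("top");g=toC(W);s=(abs(g[...,0]+15)<70)&(abs(g[...,1])<105)&(g[...,2]>120);save(p,"top2.png")
q,r=roller(p,W);print(len(q),r)
```

```text
(206, 262) [41 38 39] 139.0 [-43.  -11.6 162. ]
(195, 290) [16 14 14] 117.0 [-42.3 -11.7 184.4]
(205, 320) [18 18 17] 130.0 [-41.6 -28.9 175.7]
(355, 262) [73 71 71] 140.0 [ 16.2 -11.8 161.5]
(370, 290) [73 70 70] 116.0 [ 15.9 -10.9 185.9]
(290, 240) [123 118 111] 187.0 [ -8.1 -20.  114.9]
(290, 260) [107  23  19] 159.0 [ -9.1 -18.9 143.6]
(290, 280) [159  32  25] 155.0 [ -9.2 -25.7 149.8]
(290, 310) [186  38  30] 157.0 [ -9.1 -39.7 151.2]
(250, 340) [230 224 213] 202.0 [-30.6 -81.2 115.7]
(180, 270) [108  84  55] 141.0 [-54.  -15.8 160.5]
(180, 245) [93 71 43] 161.0 [-59.5 -13.3 139.4]
16 ((26.81456756591797, -55.09363555908203), (21.319469451904297, 2.2484660148620605), 10.34221076965332)
```

Run:
```python
from h import *
p,d,W,c=cam("side");g=toC(W);hsv=cv2.cvtColor(p,cv2.COLOR_RGB2HSV)
k=p[150:290,170:350];save(cv2.resize(k,None,fx=4,fy=4,interpolation=cv2.INTER_CUBIC),"s2.png")
q,r=roller(p,W);print(len(q),r)
dark=(hsv[...,2]<70)&(abs(g[...,0]+15)<60)&(abs(g[...,1]+22)<40)&(g[...,2]>118);print(np.percentile(g[dark],[0,1,5,50],axis=0))
```

```text
264 ((-18.25760269165039, -29.885169982910156), (37.817996978759766, 107.86627197265625), 85.81604766845703)
[[-74.93001632 -51.72261402 154.61106886]
 [-73.46101941 -44.78808551 161.51249189]
 [-57.3237235  -33.39320262 179.75194375]
 [-42.13514437 -11.86493691 276.80794851]]
```

View pics/s2.png

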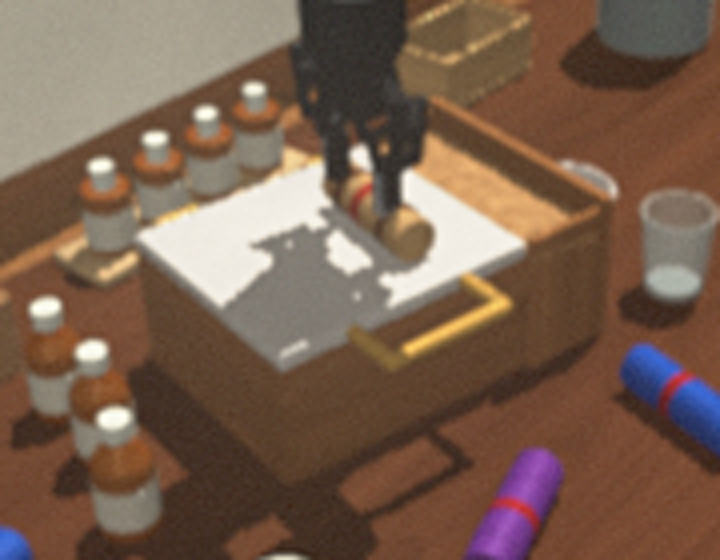

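Side view: the fingertips (380,190) are resting at the roller's top, so with a part-open claw the tips really do sit well above the reported TCP. I'll lift, back off, close the claw further, and measure the tips.

```bash
python3 -m creep '[{"x":0,"y":0,"z":-20,"wx":0,"wy":0,"wz":0,"claw":90},{"x":15,"y":0,"z":-10,"wx":0,"wy":0,"wz":0,"claw":190},{"x":20,"y":0,"z":0,"wx":0,"wy":0,"wz":0,"claw":190},{"x":15,"y":0,"z":0,"wx":0,"wy":0,"wz":0,"claw":190},{"x":10,"y":0,"z":0,"wx":0,"wy":0,"wz":0,"claw":190},{"x":0,"y":0,"z":0,"wx":0,"wy":0,"wz":0,"claw":190},{"x":0,"y":0,"z":0,"wx":0,"wy":0,"wz":0,"claw":190}]' 20; python3 st.py
python3 - <<'E'
from h import *
p,d,W,c=cam("wrist");g=toC(W);save(p,"w3.png");q,r=roller(p,W);print(len(q),r)
m=(p.max(2)<95)&(g[...,2]>135);u=np.nonzero(m.any(1))[0][:3];print(u)
for v in range(u[0],300,12):
    x=np.nonzero(m[v])[0]
    if len(x):print(v,x[0],x[-1],g[v,x[len(x)//2]].round(),g[v,x[3%len(x)]].round())
E
```

```text
t: 5.82
ee_pos: [638.5, 145.3, 155.8]
tcp_rot: [[0.201, 0.98, 0.001], [0.98, -0.201, -0.003], [-0.003, 0.002, -1.0]]
force: [-0.2, -0.8, -0.0]
width: 21.6
t 5.82 chest xyz [-15.4  44.7 155.8] w 21.6 rot to go(tool) [0.002 0.003 0.003] F [-0.06 -0.8  -0.02] J [ 4. 17. 96. -0. 67. 16.]
2853 ((-14.7722806930542, -23.23688316345215), (15.061212539672852, 45.17650604248047), 86.68400573730469)
[0 1 3]
0 11 136 [-16. 114. 320.] [-16. 114. 320.]
36 121 186 [-16. 114. 320.] [-16. 114. 320.]
60 298 298 [-16. 114. 320.] [-16. 114. 320.]
84 369 369 [-16. 114. 320.] [-16. 114. 320.]
96 177 370 [-16. 114. 320.] [-16. 114. 320.]
144 115 115 [-16. 114. 320.] [-16. 114. 320.]
168 11 11 [-16. 114. 320.] [-16. 114. 320.]
264 236 324 [ -4.  52. 183.] [-31.  56. 193.]
276 217 342 [ -4.  46. 183.] [-38.  53. 196.]
288 213 346 [ -4.  42. 186.] [-38.  52. 205.]
```

View pics/w3.png

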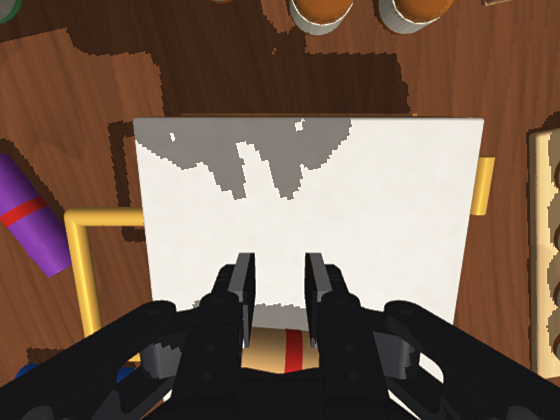

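Run:
```python
from h import *
c=get_calibration("wrist");s=get_state();f=210/np.tan(np.radians(c["vertical_fov"]/2))
R=np.array(c["orientation"]).reshape(3,3);o=np.array(c["origin"]);t=np.array(s["ee_pos"]);T=np.array(s["tcp_rot"]).reshape(3,3)
print("cam in tool",T.T@(o-t),"\n",T.T@R,f)
for b in(-30,-20,-10,0):
  for w in(-11,11):
    for x in(-11,0,11):
      P=R.T@(t+T@np.array([x,w,b])-o);print(b,w,x,(P[:2]/P[2]*f+[c["cx"],c["cy"]]).round(),P[2].round())
p,d,W,_=cam("wrist");print(d[250:300:8,310].round(),d[250:300:8,318].round(),toC(W)[258,310],toC(W)[258,318])
```

```text
cam in tool [  68.49036075    0.17026738 -164.1328933 ] 
 [[ 1.19677403e-03 -9.63477926e-01 -2.67785087e-01]
 [ 9.99999284e-01  1.15466663e-03  3.14720147e-04]
 [ 5.97659079e-06 -2.67785272e-01  9.63478618e-01]] 350.557760744969
-30 -11 -11 [253. 305.] 151.0
-30 -11 0 [253. 282.] 148.0
-30 -11 11 [252. 258.] 145.0
-30 11 -11 [305. 305.] 151.0
-30 11 0 [305. 282.] 148.0
-30 11 11 [306. 258.] 145.0
-20 -11 -11 [255. 294.] 160.0
-20 -11 0 [254. 272.] 157.0
-20 -11 11 [254. 249.] 154.0
-20 11 -11 [303. 294.] 160.0
-20 11 0 [304. 272.] 157.0
-20 11 11 [304. 249.] 154.0
-10 -11 -11 [256. 284.] 170.0
-10 -11 0 [256. 263.] 167.0
-10 -11 11 [256. 241.] 164.0
-10 11 -11 [302. 284.] 170.0
-10 11 0 [302. 263.] 167.0
-10 11 11 [303. 241.] 164.0
0 -11 -11 [258. 274.] 179.0
0 -11 0 [257. 254.] 176.0
0 -11 11 [257. 234.] 174.0
0 11 -11 [301. 274.] 179.0
0 11 0 [301. 254.] 176.0
0 11 11 [301. 234.] 174.0
[217. 142. 135. 128. 125. 125. 125.] [219. 144. 136. 129. 124. 116. 117.] [ -3.07814449  56.63268219 187.90875412] [  0.31266245  56.132272   186.72421055]
```

Depth, the pad spacing in pixels and the side view all agree: the real tips are about 27 mm behind the reported TCP at this opening. I'll work from the measured tips and descend in checked steps.

```bash
cat > tip.py <<'E'
from h import *
# measured height of pad tips, from wrist depth: first dark row near columns of the pads
p,d,W,c=cam("wrist");g=toC(W);s=get_state();z=s["ee_pos"][2]
m=(d>60)&(d<160)&(p.max(2)<110)&(np.abs(np.arange(560)-280)<90)[None]
v,u=np.nonzero(m);v0=np.percentile(v,0.3) if len(v) else 0
k=(v<v0+8);print("tips row",v0,"lowest z",np.percentile(g[v[k],u[k],2],[5,50]).round(1),"tcp z",round(z,1))
q,r=roller(p,W);print("roller",len(q),r)
E
python3 -m creep '[{"x":0,"y":0,"z":18,"wx":0,"wy":0,"wz":0,"claw":190},{"x":0,"y":0,"z":14,"wx":0,"wy":0,"wz":0,"claw":190},{"x":0,"y":0,"z":0,"wx":0,"wy":0,"wz":0,"claw":190}]' 20; python3 st.py; python3 tip.py
```

```text
t: 6.17
ee_pos: [638.6, 143.0, 122.9]
tcp_rot: [[0.203, 0.979, 0.002], [0.979, -0.203, -0.004], [-0.003, 0.003, -1.0]]
force: [-0.1, -0.6, -0.7]
width: 22.0
t 6.17 chest xyz [-14.8  42.4 122.9] w 22.0 rot to go(tool) [0.003 0.003 0.001] F [-0.03 -0.57 -0.73] J [ 4. 18. 97. -0. 64. 16.]
tips row 254.0 lowest z [148.7 153.4] tcp z 123.8
roller 729 ((-14.17436695098877, -17.972585678100586), (5.161701679229736, 42.56669998168945), 85.185546875)
```

```bash
python3 -m creep '[{"x":0,"y":0,"z":12,"wx":0,"wy":0,"wz":0,"claw":190},{"x":0,"y":0,"z":6,"wx":0,"wy":0,"wz":0,"claw":190},{"x":0,"y":0,"z":0,"wx":0,"wy":0,"wz":0,"claw":190}]' 20; python3 st.py; python3 tip.py
```

```text
t: 6.47
ee_pos: [639.7, 141.8, 105.3]
tcp_rot: [[0.204, 0.979, 0.004], [0.979, -0.204, -0.004], [-0.003, 0.005, -1.0]]
force: [0.1, 0.9, 0.5]
width: 21.7
t 6.47 chest xyz [-13.6  41.5 105.3] w 21.7 rot to go(tool) [ 0.005  0.003 -0.001] F [-0.05  0.88  0.45] J [ 4. 20. 98. -0. 62. 16.]
tips row 111.0 lowest z [113.  113.7] tcp z 105.4
roller 39 ((41.71959686279297, -22.70104217529297), (2.1957194805145264, 3.7533152103424072), 30.478466033935547)
```

TCP z of 105 is below the lid's top with no contact force, so the offset is confirmed. Now push.

```bash
python3 -m creep '[{"x":-8,"y":0,"z":3,"wx":0,"wy":0,"wz":0,"claw":190},{"x":-8,"y":0,"z":1,"wx":0,"wy":0,"wz":0,"claw":190},{"x":-6,"y":0,"z":0,"wx":0,"wy":0,"wz":0,"claw":190},{"x":-5,"y":0,"z":0,"wx":0,"wy":0,"wz":0,"claw":190},{"x":-5,"y":0,"z":0,"wx":0,"wy":0,"wz":0,"claw":190},{"x":-5,"y":0,"z":0,"wx":0,"wy":0,"wz":0,"claw":190},{"x":-5,"y":0,"z":0,"wx":0,"wy":0,"wz":0,"claw":190},{"x":-5,"y":0,"z":0,"wx":0,"wy":0,"wz":0,"claw":190}]' 20; python3 st.py; python3 tip.py
```

```text
t: 7.18
ee_pos: [630.5, 91.1, 103.7]
tcp_rot: [[0.204, 0.979, 0.008], [0.979, -0.204, -0.004], [-0.002, 0.009, -1.0]]
force: [0.4, 0.4, 0.3]
width: 21.4
t 7.18 chest xyz [-12.2 -10.  103.7] w 21.4 rot to go(tool) [ 0.009  0.002 -0.001] F [0.36 0.45 0.28] J [ -1.  17. 101.  -0.  61.  11.]
tips row 254.0 lowest z [129.4 134.1] tcp z 103.7
roller 4390 ((-12.935880661010742, -27.510562896728516), (30.75995445251465, 25.433372497558594), 4.565206050872803)
```

```bash
python3 -m creep '[{"x":-5,"y":0,"z":0.3,"wx":0,"wy":0,"wz":0,"claw":190},{"x":-5,"y":0,"z":0.3,"wx":0,"wy":0,"wz":0,"claw":190},{"x":-5,"y":0,"z":0,"wx":0,"wy":0,"wz":0,"claw":190},{"x":-5,"y":0,"z":0,"wx":0,"wy":0,"wz":0,"claw":190},{"x":-5,"y":0,"z":0,"wx":0,"wy":0,"wz":0,"claw":190}]' 20; python3 st.py
python3 - <<'E'
from h import *
p,d,W,c=cam("wrist");save(p,"w4.png")
E
```

```text
t: 7.65
ee_pos: [625.0, 63.9, 103.3]
tcp_rot: [[0.204, 0.979, 0.008], [0.979, -0.204, -0.005], [-0.003, 0.009, -1.0]]
force: [0.6, 0.4, 0.4]
width: 21.3
t 7.65 chest xyz [-12.1 -37.8 103.3] w 21.3 rot to go(tool) [ 0.009  0.003 -0.   ] F [0.51 0.49 0.41] J [ -3.  16. 102.  -0.  61.   9.]
```

View pics/w4.png

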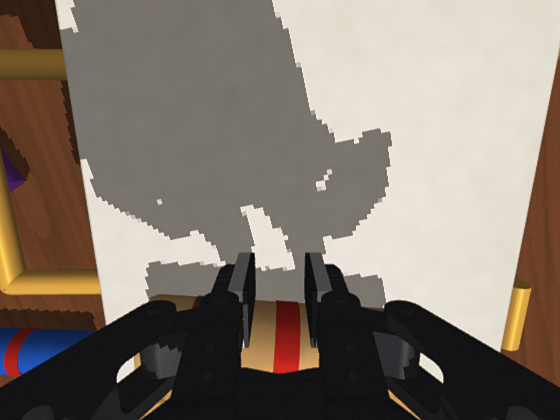

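The roller is being pushed (red band at (288,335), between the fingers). Continuing.

```bash
python3 -m creep '[{"x":-5,"y":0,"z":0,"wx":0,"wy":0,"wz":0,"claw":190},{"x":-5,"y":0,"z":0,"wx":0,"wy":0,"wz":0,"claw":190},{"x":-5,"y":0,"z":0,"wx":0,"wy":0,"wz":0,"claw":190},{"x":-5,"y":0,"z":0,"wx":0,"wy":0,"wz":0,"claw":190},{"x":-5,"y":0,"z":0,"wx":0,"wy":0,"wz":0,"claw":190},{"x":-5,"y":0,"z":0,"wx":0,"wy":0,"wz":0,"claw":190},{"x":-5,"y":0,"z":0,"wx":0,"wy":0,"wz":0,"claw":190},{"x":-5,"y":0,"z":0,"wx":0,"wy":0,"wz":0,"claw":190},{"x":-5,"y":0,"z":0,"wx":0,"wy":0,"wz":0,"claw":190},{"x":-4,"y":0,"z":0,"wx":0,"wy":0,"wz":0,"claw":190},{"x":-4,"y":0,"z":0,"wx":0,"wy":0,"wz":0,"claw":190},{"x":0,"y":0,"z":-0.6,"wx":0,"wy":0,"wz":0,"claw":190},{"x":0,"y":0,"z":-0.6,"wx":0,"wy":0,"wz":0,"claw":190}]' 20; python3 st.py
python3 - <<'E'
from h import *
for n in("wrist","side"):
    p,d,W,c=cam(n);g=toC(W);hsv=cv2.cvtColor(p,cv2.COLOR_RGB2HSV)
    m=((hsv[...,0]<5)|(hsv[...,0]>175))&(hsv[...,1]>180)&(hsv[...,2]>70)&(abs(g[...,0])<90)&(abs(g[...,1])<200)&(g[...,2]>100)
    print(n,m.sum(),np.median(g[m],0) if m.any() else "")
E
```

```text
t: 8.78
ee_pos: [612.5, 4.7, 104.5]
tcp_rot: [[0.206, 0.979, 0.008], [0.979, -0.206, -0.005], [-0.003, 0.009, -1.0]]
force: [1.5, 0.0, -0.4]
width: 21.8
t 8.78 chest xyz [-12.2 -98.3 104.5] w 21.8 rot to go(tool) [ 0.009  0.004 -0.002] F [ 1.47  0.34 -0.43] J [ -9.  14. 104.  -0.  61.   3.]
wrist 330 [ -15.78471602 -145.26842504  126.66240457]
side 0
```

```bash
python3 -m creep '[{"x":3,"y":0,"z":-20,"wx":0,"wy":0,"wz":0,"claw":125},{"x":0,"y":0,"z":-40,"wx":0.005,"wy":0,"wz":0,"claw":125},{"x":0,"y":0,"z":-30,"wx":0,"wy":0,"wz":0,"claw":125},{"x":20,"y":-25,"z":0,"wx":0,"wy":0,"wz":0,"claw":125},{"x":20,"y":-25,"z":0,"wx":0,"wy":0,"wz":0,"claw":125},{"x":20,"y":-25,"z":0,"wx":0,"wy":0,"wz":0,"claw":125},{"x":18,"y":-25,"z":0,"wx":0,"wy":0,"wz":0,"claw":125},{"x":5,"y":-15,"z":0,"wx":0,"wy":0,"wz":0,"claw":125},{"x":0,"y":0,"z":-0.6,"wx":0,"wy":0,"wz":0,"claw":125},{"x":0,"y":0,"z":-0.6,"wx":0,"wy":0,"wz":0,"claw":125}]' 20; python3 st.py
python3 - <<'E'
from h import *
p,d,W,c=cam("top");save(p,"top3.png");g=toC(W);hsv=cv2.cvtColor(p,cv2.COLOR_RGB2HSV)
m=((hsv[...,0]<6)|(hsv[...,0]>174))&(hsv[...,1]>170)&(hsv[...,2]>70)&(abs(g[...,0])<90)&(g[...,1]<100)&(g[...,1]>-200)&(g[...,2]>100)
print(m.sum(),np.median(g[m],0))
m=((g[...,2]>118)&(abs(g[...,0])<93)&(g[...,1]<-125)&(g[...,1]>-181));q=g[m&(g[...,2]<150)]
t=q[q[:,2]>133];print(len(t),t.min(0),t.max(0),np.median(t,0))
p,d,W,c=cam("wrist");save(p,"w5.png");g=toC(W);hsv=cv2.cvtColor(p,cv2.COLOR_RGB2HSV)
m=(hsv[...,0]>15)&(hsv[...,0]<32)&(hsv[...,1]>120)&(hsv[...,2]>100)&(g[...,2]>90)&(g[...,2]<125)&(abs(g[...,0]+145)<20)&(abs(g[...,1])<48)
print("bar wrist",m.sum(),np.median(g[m],0),g[m].min(0),g[m].max(0))
E
```

```text
t: 9.72
ee_pos: [514.1, 119.3, 200.6]
tcp_rot: [[0.204, 0.979, 0.005], [0.979, -0.204, -0.002], [-0.001, 0.006, -1.0]]
force: [0.4, -0.3, 0.0]
width: 43.3
t 9.72 chest xyz [-132.    -6.1  200.6] w 43.3 rot to go(tool) [ 0.006  0.001 -0.   ] F [ 0.4  -0.19  0.02] J [  2.  -2. 112.  -0.  70.  14.]
58 [ -17.20637491 -162.30584851  137.22781887]
610 [ -78.43700525 -178.5182618   133.00551678] [  31.65258407 -147.68603209  143.11331686] [ -24.73580124 -163.26056112  137.66679454]
bar wrist 2143 [-143.04447841    1.51351595  113.51985523] [-149.60086245  -47.99297694  108.28969751] [-125.06615292   47.55088937  116.37774614]
```

View pics/top3.png

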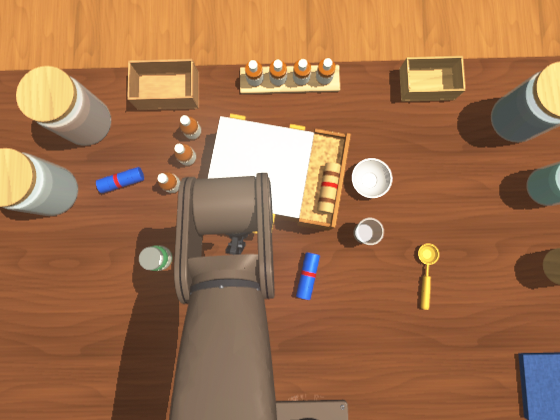

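View pics/w5.png

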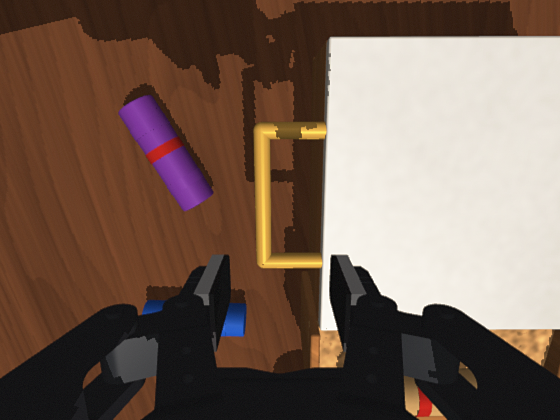

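The roller lies in the tray at (328,190), with its centre near chest (−23, −163, 120). The bar is visible at (262,195), and lines up with x −145. Aligning and descending around it.

```bash
python3 -m creep '[{"x":5,"y":-11,"z":0,"wx":0.005,"wy":0,"wz":0,"claw":150},{"x":1,"y":-2,"z":20,"wx":0,"wy":0,"wz":0,"claw":150},{"x":0,"y":0,"z":15,"wx":0,"wy":0,"wz":0,"claw":150},{"x":0,"y":0,"z":0,"wx":0,"wy":0,"wz":0,"claw":150},{"x":0,"y":0,"z":0,"wx":0,"wy":0,"wz":0,"claw":150}]' 20; python3 st.py; python3 tip.py
```

```text
t: 10.23
ee_pos: [505.3, 125.8, 165.6]
tcp_rot: [[0.211, 0.978, 0.001], [0.978, -0.211, -0.0], [-0.0, 0.001, -1.0]]
force: [-0.5, 0.3, -0.4]
width: 35.6
t 10.23 chest xyz [-141.8   -1.6  165.6] w 35.6 rot to go(tool) [ 0.001  0.    -0.007] F [-0.52  0.22 -0.44] J [  3.  -1. 114.  -0.  66.  15.]
tips row 254.0 lowest z [191.  195.9] tcp z 165.5Traceback (most recent call last):
  File "tip.py", line 7, in <module>
    q,r=roller(p,W);print("roller",len(q),r)
        ~~~~~~^^^^^
  File "h.py", line 18, in roller
    n,l,st,ce=cv2.connectedComponentsWithStats(m);k=1+st[1:,4].argmax()
                                                      ~~~~~~~~~~~~~~~^^
ValueError: attempt to get argmax of an empty sequence
```

```bash
python3 -m creep '[{"x":1,"y":-3,"z":15,"wx":0,"wy":0,"wz":-0.007,"claw":150},{"x":1,"y":0,"z":20,"wx":0,"wy":0,"wz":0,"claw":150},{"x":0,"y":0,"z":18,"wx":0,"wy":0,"wz":0,"claw":150},{"x":0,"y":0,"z":0,"wx":0,"wy":0,"wz":0,"claw":150}]' 20; python3 st.py
```

```text
t: 10.62
ee_pos: [507.0, 127.8, 116.3]
tcp_rot: [[0.206, 0.979, 0.01], [0.979, -0.206, -0.0], [0.002, 0.01, -1.0]]
force: [-0.6, -0.4, -0.6]
width: 35.4
t 10.62 chest xyz [-140.6    0.7  116.3] w 35.4 rot to go(tool) [ 0.01  -0.002 -0.002] F [-0.5  -0.53 -0.61] J [  3.   3. 116.  -0.  60.  15.]
```

```bash
python3 -m creep '[{"x":0,"y":-5,"z":0,"wx":0.01,"wy":0,"wz":0,"claw":150},{"x":0,"y":-1,"z":12,"wx":0,"wy":0,"wz":0,"claw":150},{"x":0,"y":-1,"z":15,"wx":0,"wy":0,"wz":0,"claw":150},{"x":0,"y":-1,"z":15,"wx":0,"wy":0,"wz":0,"claw":150},{"x":0,"y":-1,"z":6,"wx":0,"wy":0,"wz":0,"claw":150},{"x":0,"y":0,"z":0,"wx":0,"wy":0,"wz":0,"claw":150}]' 20; python3 st.py
```

```text
t: 11.12
ee_pos: [502.9, 129.9, 72.8]
tcp_rot: [[0.207, 0.978, 0.011], [0.978, -0.207, 0.003], [0.005, 0.01, -1.0]]
force: [-0.2, 0.5, -0.4]
width: 35.2
t 11.12 chest xyz [-145.     1.9   72.8] w 35.2 rot to go(tool) [ 0.01  -0.005 -0.003] F [-0.26  0.45 -0.4 ] J [  3.   6. 118.   0.  55.  15.]
```

Now down 9 mm more and close on the bar.

```bash
python3 -m creep '[{"x":-1,"y":0,"z":7,"wx":0.01,"wy":0,"wz":0,"claw":150},{"x":0,"y":0,"z":2,"wx":0,"wy":0,"wz":0,"claw":200},{"x":0,"y":0,"z":-0.5,"wx":0,"wy":0,"wz":0,"claw":215},{"x":0,"y":0,"z":-0.5,"wx":0,"wy":0,"wz":0,"claw":230},{"x":0,"y":0,"z":-0.5,"wx":0,"wy":0,"wz":0,"claw":240},{"x":0,"y":0,"z":-0.5,"wx":0,"wy":0,"wz":0,"claw":255},{"x":0,"y":0,"z":-0.5,"wx":0,"wy":0,"wz":0,"claw":255},{"x":0,"y":0,"z":-0.5,"wx":0,"wy":0,"wz":0,"claw":255}]' 20; python3 st.py
```

```text
t: 11.78
ee_pos: [503.8, 129.0, 68.9]
tcp_rot: [[0.206, 0.978, 0.002], [0.978, -0.206, 0.006], [0.006, 0.001, -1.0]]
force: [-0.2, 0.2, -1.2]
width: 11.2
t 11.78 chest xyz [-144.     1.2   68.9] w 11.2 rot to go(tool) [ 0.001 -0.006 -0.003] F [-0.25  0.16 -1.2 ] J [  3.   6. 118.   0.  55.  15.]
```

Bar gripped (width 11 mm). Raising the lid along the arc in chunks of about 0.3 rad.

```bash
python3 -m creep '[{"x":0,"y":0.3,"z":-10,"wx":0,"wy":0,"wz":0,"claw":255},{"x":0,"y":0.9,"z":-12,"wx":0,"wy":0,"wz":0,"claw":255},{"x":0,"y":1.5,"z":-12,"wx":0,"wy":0,"wz":0,"claw":255},{"x":0,"y":2.1,"z":-12,"wx":0,"wy":0,"wz":0,"claw":255},{"x":0,"y":2.7,"z":-12,"wx":0,"wy":0,"wz":0,"claw":255},{"x":0,"y":3.3,"z":-11.5,"wx":0,"wy":0,"wz":0,"claw":255},{"x":0,"y":0,"z":-0.5,"wx":0,"wy":0,"wz":0,"claw":255}]' 20
cat >> st.py <<'E'
e=toC(np.array(s["ee_pos"]));dx=100-(e[0]-1);dz=e[2]+39.1-108;print("lid by TCP: th",round(np.arctan2(dz,dx),3),"radius",round(np.hypot(dx,dz),1))
E
python3 st.py
```

```text
t: 12.37
ee_pos: [517.9, 126.1, 149.2]
tcp_rot: [[0.206, 0.978, 0.011], [0.978, -0.206, 0.006], [0.008, 0.01, -1.0]]
force: [1.1, -1.2, -1.7]
width: 11.1
t 12.37 chest xyz [-129.6    1.4  149.2] w 11.1 rot to go(tool) [ 0.01  -0.008 -0.003] F [ 1.32 -0.92 -1.73] J [  3.   1. 114.   0.  64.  14.]
lid by TCP: th 0.335 radius 244.2
```

```bash
python3 -m creep '[{"x":0,"y":4.5,"z":-11.5,"wx":0.01,"wy":-0.005,"wz":0,"claw":255},{"x":0,"y":5,"z":-11.3,"wx":0,"wy":0,"wz":0,"claw":255},{"x":0,"y":5.6,"z":-11,"wx":0,"wy":0,"wz":0,"claw":255},{"x":0,"y":6.2,"z":-10.7,"wx":0,"wy":0,"wz":0,"claw":255},{"x":0,"y":6.8,"z":-10.4,"wx":0,"wy":0,"wz":0,"claw":255},{"x":0,"y":3,"z":-4,"wx":0,"wy":0,"wz":0,"claw":255},{"x":0,"y":0,"z":-0.5,"wx":0,"wy":0,"wz":0,"claw":255}]' 20; python3 st.py
```

```text
t: 12.95
ee_pos: [549.9, 119.4, 213.6]
tcp_rot: [[0.207, 0.978, 0.001], [0.978, -0.207, 0.005], [0.005, -0.0, -1.0]]
force: [3.2, 0.9, -3.2]
width: 10.8
t 12.95 chest xyz [-96.9   1.3 213.6] w 10.8 rot to go(tool) [-0.    -0.005 -0.003] F [ 2.91  1.57 -3.18] J [  2.   2. 106.   0.  72.  14.]
lid by TCP: th 0.631 radius 245.2
```

```bash
python3 -m creep '[{"x":0,"y":6.5,"z":-8.5,"wx":0,"wy":-0.005,"wz":0,"claw":255},{"x":0,"y":6.8,"z":-8.2,"wx":0,"wy":0,"wz":0,"claw":255},{"x":0,"y":7,"z":-7.8,"wx":0,"wy":0,"wz":0,"claw":255},{"x":0,"y":7.2,"z":-7.4,"wx":0,"wy":0,"wz":0,"claw":255},{"x":0,"y":7.3,"z":-7,"wx":0,"wy":0,"wz":0,"claw":255},{"x":0,"y":3.5,"z":-3,"wx":0,"wy":0,"wz":0,"claw":255},{"x":0,"y":0,"z":-0.5,"wx":0,"wy":0,"wz":0,"claw":255}]' 20; python3 st.py
```

```text
t: 13.53
ee_pos: [587.8, 111.4, 256.9]
tcp_rot: [[0.207, 0.978, -0.009], [0.978, -0.207, 0.002], [-0.0, -0.009, -1.0]]
force: [1.8, -0.1, -3.5]
width: 11.1
t 13.53 chest xyz [-58.1   1.2 256.9] w 11.1 rot to go(tool) [-0.009  0.    -0.003] F [ 1.78  0.3  -3.53] J [ 1.  5. 98.  0. 77. 13.]
lid by TCP: th 0.869 radius 246.3
```

```bash
python3 -m creep '[{"x":0,"y":7,"z":-5.5,"wx":-0.009,"wy":0,"wz":0,"claw":255},{"x":0,"y":7.5,"z":-5.3,"wx":0,"wy":0,"wz":0,"claw":255},{"x":0,"y":7.5,"z":-5,"wx":0,"wy":0,"wz":0,"claw":255},{"x":0,"y":6,"z":-4,"wx":0,"wy":0,"wz":0,"claw":255},{"x":0,"y":2,"z":-2,"wx":0,"wy":0,"wz":0,"claw":255},{"x":0,"y":0,"z":-0.5,"wx":0,"wy":0,"wz":0,"claw":255},{"x":0,"y":0,"z":-0.5,"wx":0,"wy":0,"wz":0,"claw":255},{"x":0,"y":0,"z":-0.5,"wx":0,"wy":0,"wz":0,"claw":255}]' 20; python3 st.py
cat > lid.py <<'E'
from h import *
p,d,W,c=cam("side");g=toC(W);hsv=cv2.cvtColor(p,cv2.COLOR_RGB2HSV)
m=(hsv[...,1]<60)&(hsv[...,2]>90)&(abs(g[...,1])<104)&(g[...,0]>-60)&(g[...,0]<95)&(g[...,2]>130)&(g[...,2]<330)
q=g[m];a=None
for _ in range(6):
    a=np.polyfit(q[:,0],q[:,2],1);e=q[:,2]-np.polyval(a,q[:,0]);q=q[abs(e)<max(4,2*e.std())]
print("lid by side camera th",round(-np.arctan(a[0]),3),len(q),"z at hinge x",np.polyval(a,100).round(1),"x range",q[:,0].min().round(),q[:,0].max().round())
E
python3 lid.py
```

```text
t: 14.2
ee_pos: [620.6, 104.7, 281.7]
tcp_rot: [[0.207, 0.978, -0.0], [0.978, -0.207, 0.0], [0.0, -0.0, -1.0]]
force: [0.7, 0.9, -0.8]
width: 11.1
t 14.2 chest xyz [-24.7   1.3 281.7] w 11.1 rot to go(tool) [-0.    -0.    -0.003] F [ 0.45  1.04 -0.81] J [ 0.  8. 93.  0. 79. 12.]
lid by TCP: th 1.037 radius 247.1
lid by side camera th 1.033 1714 z at hinge x 93.6 x range -39.0 80.0
```

TCP and camera agree at about 1.035 rad. Hold briefly, then return to about 0.81 rad.

```bash
python3 -m creep '[{"x":0,"y":0,"z":-0.5,"wx":0,"wy":0,"wz":0,"claw":255},{"x":0,"y":0,"z":-0.5,"wx":0,"wy":0,"wz":0,"claw":255},{"x":0,"y":-5,"z":3,"wx":0,"wy":0,"wz":0,"claw":255},{"x":0,"y":-6,"z":3.8,"wx":0,"wy":0,"wz":0,"claw":255},{"x":0,"y":-6,"z":4.2,"wx":0,"wy":0,"wz":0,"claw":255},{"x":0,"y":-6,"z":4.6,"wx":0,"wy":0,"wz":0,"claw":255},{"x":0,"y":-6,"z":5,"wx":0,"wy":0,"wz":0,"claw":255},{"x":0,"y":-5,"z":4.6,"wx":0,"wy":0,"wz":0,"claw":255},{"x":0,"y":-3,"z":2.5,"wx":0,"wy":0,"wz":0,"claw":255},{"x":0,"y":0,"z":-0.5,"wx":0,"wy":0,"wz":0,"claw":255},{"x":0,"y":0,"z":-0.5,"wx":0,"wy":0,"wz":0,"claw":255}]' 20; python3 st.py;python3 lid.py
```

```text
t: 15.17
ee_pos: [581.2, 112.8, 252.2]
tcp_rot: [[0.206, 0.979, 0.008], [0.979, -0.206, -0.002], [-0.0, 0.008, -1.0]]
force: [3.4, -0.5, -2.8]
width: 11.3
t 15.17 chest xyz [-64.9   1.1 252.2] w 11.3 rot to go(tool) [ 0.008  0.    -0.002] F [ 3.44  0.25 -2.81] J [  1.   4. 100.  -0.  75.  13.]
lid by TCP: th 0.835 radius 247.2
lid by side camera th 0.83 920 z at hinge x 96.4 x range -60.0 70.0
```

```bash
python3 -m creep '[{"x":0,"y":-2,"z":3,"wx":0,"wy":0,"wz":0,"claw":255},{"x":0,"y":-2,"z":2,"wx":0,"wy":0,"wz":0,"claw":255},{"x":0,"y":0,"z":-0.5,"wx":0,"wy":0,"wz":0,"claw":255},{"x":0,"y":0,"z":-0.5,"wx":0,"wy":0,"wz":0,"claw":255},{"x":0,"y":0,"z":-0.5,"wx":0,"wy":0,"wz":0,"claw":255}]' 20; python3 st.py;python3 lid.py; python3 lid.py
python3 - <<'E'
from h import *
a=read_camera("side")[0];b=read_camera("top")[0]
save(np.hstack([a[120:400,120:430],b[40:320,140:480]]),"fin.png")
E
python3 st.py
```

```text
t: 15.63
ee_pos: [577.8, 113.5, 248.9]
tcp_rot: [[0.206, 0.978, 0.008], [0.979, -0.206, -0.002], [-0.0, 0.008, -1.0]]
force: [3.2, 1.4, -2.8]
width: 11.1
t 15.63 chest xyz [-68.3   1.2 248.9] w 11.1 rot to go(tool) [ 0.008  0.    -0.002] F [ 2.84  2.04 -2.77] J [  1.   4. 101.  -0.  75.  13.]
lid by TCP: th 0.816 radius 247.2
lid by side camera th 0.811 848 z at hinge x 96.6 x range -60.0 68.0
lid by side camera th 0.811 845 z at hinge x 96.7 x range -59.0 69.0
t 15.83 chest xyz [-68.3   1.1 249. ] w 11.3 rot to go(tool) [ 0.009  0.    -0.002] F [ 2.64  0.98 -3.19] J [  1.   4. 101.  -0.  75.  13.]
lid by TCP: th 0.816 radius 247.2
```

View pics/fin.png

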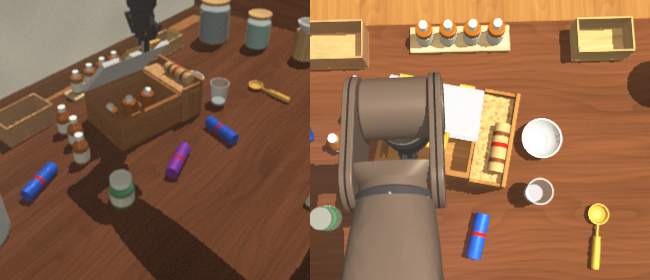

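The lid is held open at about 0.81 rad and still, the roller lies in the tray (500,148 in the right half), and the bystanders are undisturbed. Handing in.

```bash
python3 -c "
from cell import *
print(hand_in())"
```

```text
the job is handed in; nothing more can be done
None
```

The job is handed in, about 16 s into the 61 s limit; `hand_in()` gives no verdict.

- **Roller:** I pushed it off the lid with the part-closed fingers, and it rolled to the tray's outer wall. From the top camera its centre is at about chest (−23, −163) mm, with its top at 138–140 mm, so its centre is at about 121 mm.
- **Lid:** I gripped the bar and raised it to about 1.035 rad, held there over 0.3 s, and brought it back. It is held at about 0.81 rad, and two side-camera fits 0.05 s apart gave the same angle. The angle from the arm pose was 0.816 rad.
- **Grip:** the fingers are closed on the bar with a 20 N setting, at a width of 11 mm. The wrist force is about 4 N.
- **Bystanders:** in the last pictures those in view stand where they started. I did not measure their positions, and the arm hid some of them in the top view.

**One disagreement:** the fingertips measured about 27 mm behind the reported TCP in all views. My first push passed over the roller without moving it for that reason. I then worked from the measured tip height.

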